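# Select third gear on the cane-polishing machine

## Robot

A 7-joint arm with a two-finger parallel gripper is mounted at the origin on the work surface. World frame = base frame: x ahead of the robot, y to its left, z up, the work surface at z = 0. Lengths are in m, angles in rad, forces in N, time in s.
With the tool pointing down it reaches from about 0.35 to 0.9 m from the base axis. Payload 8.1 kg.
Tool frame: the origin (TCP) lies at the very end of the fingers, on their centre line; the grasp point (between the pads) lies 19 mm behind it; y points along the fingers, x is the direction in which the jaws open and shut, and the axes are right-handed (so a half turn about y gives the same grasp; the last joint's range is limited). The gripper opens to 92 mm and grips with 3 to 60 N. Pads are 19 mm wide; open, the fingers measure 130 mm over their backs; the gripper's body (75 mm by 190 mm) begins 47 mm behind the grasp point.
Start: joints at [1.025, 0.434, 0.025, 1.573, -0.012, 1.134, -0.075], TCP at [0.268, -0.565, 0.188] pointing down, gripper open.
Joint ranges: [-2.62, 2.62], [-0.44, 2.09], [-1.27, 1.32], [0.08, 2.57], [-1.32, 4.46], [0.12, 2], [-2.74, 2.74]. Speed limits (rad/s): [2.22, 2.22, 3.01, 3.01, 3.14, 3.14, 3.14].

## Interface

Orientations are given as a rotation vector (axis times angle).
In Python, from cell import arm, imaging gives the robot as it stands. The module is installed in compiled form; this text tells all that it offers.
- The arm moves only by the tool send_rows, never from a script. Its argument "steps" is a list of rows, each a list of 5 numbers: the opening, from 0 (shut) to 1 (fully open), then the shift along the tool's x, y, z in cm, then the turn about the tool's y in rad. In form: [[jaw, x, y, z, roll], ...]. A call has 1 to 20 rows; each row is the pose to reach, as a shift and turn from the pose commanded when the call began, along the tool's axes at that moment; what a row does not reach only later rows make up. A row lasts 1/8 s, in which the tool goes at most 62.5 mm and 10.7 degrees, less where a joint would pass 70% of its speed; a pose out of reach is approached as far as the arm can. A call with a gripper value outside its range is refused whole. The fingers move at their own pace and stop on an object; "squeeze" is the grip in N (left out, the last holds). Time passes only in rows, so rows that repeat a pose let the fingers close. It gives the time, the measured TCP pose, the force and the opening at its end, in the units of the state.
- arm.observe(): the state, without advancing time (a new reading comes with each control period).
- imaging.get_image(name): name is "scene" or "top" or "wrist"; returns the picture (420x560x3 uint8, blue, green, red); there is no depth.
- imaging.camera_params(name): a dict with "camera_matrix" (3x3 intrinsics, pixels), "distortion" ([k1, k2, p1, p2, k3] as OpenCV has them; the pictures are not rectified), "position" and "orientation" of the camera in the world; the wrist camera has in their place "mount" (4x4, takes a point from camera to tool coordinates, whose origin is the TCP and whose axes are the tool frame's). Camera axes: x right, y down, z forward; pixel columns grow to the right and rows downward; lengths in m; the calibration is good to about 2 mm. A picture is of the moment at which its call begins: read the wrist's pose just before it. camera_params takes no time and is no camera call.
- arm.sign_off(): hands the job in, once; it reports no verdict.
The state is a dict: "clock": time; "joints": joint angles; "dq": joint speeds; "joint_efforts": joint torques, N m; "position": TCP position; "ee_rot": TCP orientation; "force": force on the tool from outside, world axes, zero at the start; "ft_torque": the same for the moment, N m; "width": opening from 0.0 (shut) to 1.0 (fully open).
Only numpy, scipy, OpenCV 4.12 (cv2) and the standard library are available. Lean on these libraries where they do the work, as an engineer would, in place of code of your own. Each camera call takes 0.05 s, during which the arm holds its last target.

## Task

Put the polishing machine into third gear: with the fingertips push the red-knobbed gear lever along the left lane to the gate's crossing, across into the right lane, then forward until it is fully home in the third slot (far right, three red dots), and draw the hand away. Only push the lever: do not pull its knob up or ram it hard against the gate, do not run it into the fourth slot, and leave everything else on the machine and bench where it stands.

Things in the scene. Friction and masses are not known exactly. Their poses are not given: they have to be found in the camera images.
- machine: Fixed bench polishing machine, mm: base plate x -150..110, y -250..270, 12 thick; green gearbox 170 (x) by 200 (y), top z 90; grey motor at left (y 105..260, top z 119); cream felt wheel at right (y -165..-195, top z 117). Origin on the bench under the gate's centre; x forward (roughly away from the robot), y left, z up. Turned up to 17 degrees either way.
- crossing (a point): Gate's centre on the aluminium gate plate's top face, z 99 mm. Lanes along machine x at y +18 (left) and -18 (right), joined by a crossing along y at x 0; slots 16 mm wide, stem 12; between the lanes two tongues with round noses, radius 10. First slot far left (one dot), second near left (two dots), third far right (three red dots), fourth near right (four dots). Axes as the machine's.
- third_slot (a point): Axis of the stem at the plate's top face (99 mm high) when the lever is fully home in the third slot (machine x +24, y -18).
- knob_center (a point): Centre of the red ball knob, 36 mm diameter, on the lever (steel stem 12 mm thick), 180 mm from its pivot at machine x 0, y 0, z 20. With f = fore, a = across: knob at machine x = 180 sin f, y = -180 sin a cos f, z = 20 + 180 cos a cos f (200 mm over the bench upright, about 187 at a slot's end).
- fore (a joint): Forward swing of the lever, rad: 0 upright (in the crossing), + forward towards first/third slot, - back towards second/fourth; stops at -0.30 and +0.30 (ends of the slots). Starts anywhere from -0.27 to +0.27, in the left lane. It stays where it is left; pushing it at the knob takes about 1.2 N.
- across (a joint): Sideways swing of the lever, rad: -0.235 in the left lane (first/second; its start), +0.235 in the right lane (third/fourth), which are its stops. Free to cross only near fore = 0. Stays where it is left; about 1.2 N at the knob.
- knob_lift (a joint): Rise of the red knob along the stem, m: 0 down, 0.015 fully pulled up. Sprung down with about 8 N; it is the reverse lockout and must stay down.
- oiler: Bystander, loose: white plastic oil bottle with red cap, 36 diameter x 100 tall, standing on the machine's base plate (mm). Origin at the centre of its underside. Leave alone.
- polish_bar: Bystander, loose: brown bar of polishing compound, 35 x 75 x 28, on the base plate in front of the gearbox (mm). Origin at the centre of its underside. Leave alone.
- ferrule_cup: Bystander, loose: small open brass cup, 44 diameter x 45 tall, on the base plate (mm). Origin at the centre of its underside. Leave alone.
- ferrule: Bystander, loose: tapered brass ferrule, 22 diameter x 34 tall, standing on the gearbox's top (90 mm high) at its far left corner beside the gate (mm). Origin at the centre of its underside. Leave alone.
- paste_jar: Bystander, loose: jar with white lid, 80 diameter x 80 tall, on the bench to the robot's right (mm). Origin at the centre of its underside. Leave alone.
- screwdriver: Bystander, loose: orange-handled screwdriver lying on the bench to the robot's left (mm). Origin at the centre of its underside. Leave alone.
- cane_crook: Bystander, loose: dark wooden crook handle of a walking stick, 26 thick, about 130 x 160, lying on the bench to the robot's left (mm). Origin at the centre of its underside. Leave alone.

How it is judged:
By the outcome, as a careful person would: the job done as asked, in the order asked, and still so for the second after the job is handed in, with the robot touching nothing.
It also fails if it takes over 53 s, if anything falls off the work surface, if the arm or the gripper's body presses on something with over 40 N, if the wrist force passes 120 N, or if a joint passes its speed limit or range.

## Working session

There is one attempt and no reset: what is moved stays moved. The work goes in short steps, Python scripts to look and compute and a tool call to move; the robot and the scene stay as the last step left them, time stands still between calls to the robot, and variables do not carry over. Pictures are saved under pics/ and viewed, and the job is handed in when it is done.

Besides the shell and the picture viewer there is one more tool, called after "Request:" as name(argument=value, ...), one argument or row to a line, values as JSON. send_rows: Moves the arm, as the interface text tells. Its arguments: {"type":"object","properties":{"steps":{"type":"array","items":{"type":"array","items":{"type":"number"}}},"squeeze":{"type":"number"}},"required":["steps"]}

```bash
mkdir -p pics
python3 - <<'E'
from cell import arm, imaging
import cv2
s=arm.observe(); print(s)
for n in ["scene","top","wrist"]:
    cv2.imwrite(f"pics/{n}0.png",imaging.get_image(n)); print(n,imaging.camera_params(n))
E
```

```text
{'clock': 0.0, 'joints': array([ 1.02542711,  0.43519772,  0.02498203,  1.57412414, -0.01155849,
        1.13397064, -0.07509185]), 'dq': array([ 1.09507570e-03, -4.99954228e-04,  3.07666034e-04, -1.42983095e-03,
        4.25598622e-05,  5.76557428e-04, -3.55122972e-04]), 'joint_efforts': array([-2.07165313e-04, -6.67854810e+01,  9.84900780e-01, -3.14470768e+01,
       -6.06294698e-02,  4.28700924e-02,  1.81501996e-04]), 'position': array([ 0.26745471, -0.56424703,  0.18725036]), 'ee_rot': array([-1.38601919,  0.87828412, -0.8759817 ]), 'force': array([-0.5296608 , -0.3014023 ,  0.43888101]), 'ft_torque': array([ 0.05520026,  0.02061967, -0.04066128]), 'width': 1.0004668627269793}
scene {'camera_matrix': array([[444.86023444,   0.        , 270.96267506],
       [  0.        , 444.86023444, 210.08289607],
       [  0.        ,   0.        ,   1.        ]]), 'distortion': array([-0.12140701,  0.        ,  0.        ,  0.        ,  0.        ]), 'position': array([ 1.39860808, -0.03453104,  1.05617501]), 'orientation': array([-1.75468976, -1.7438663 ,  0.71439777])}
top {'camera_matrix'
[... 280 characters left out ...]
02892511,  1.24002454]), 'orientation': array([-2.16764482,  2.12262978, -0.10906129])}
wrist {'camera_matrix': array([[307.26656905,   0.        , 282.09424132],
       [  0.        , 307.26656905, 209.40145281],
       [  0.        ,   0.        ,   1.        ]]), 'distortion': array([-0.0520911,  0.       ,  0.       ,  0.       ,  0.       ]), 'mount': array([[ 9.99999820e-01,  5.07169946e-04, -3.22011352e-04,
        -7.47814044e-04],
       [ 4.39522286e-04, -2.52227411e-01,  9.67667887e-01,
        -1.96733037e-01],
       [ 4.09551981e-04, -9.67667854e-01, -2.52227588e-01,
         6.72109057e-02],
       [ 0.00000000e+00,  0.00000000e+00,  0.00000000e+00,
         1.00000000e+00]])}
```

View pics/scene0.png

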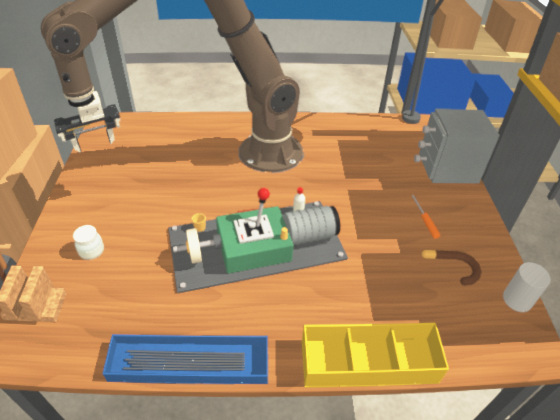

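View pics/top0.png

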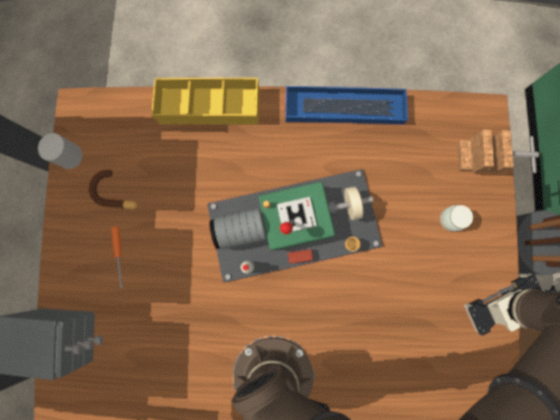

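View pics/wrist0.png

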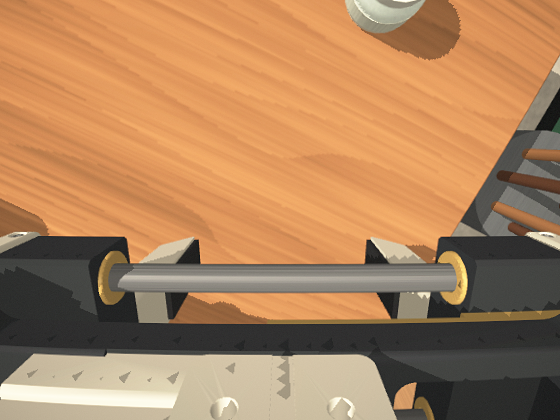

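Run:
```python
import cv2
a=cv2.imread("pics/top0.png")[160:290,200:390]
cv2.imwrite("pics/top0c.png",cv2.resize(a,None,fx=4.2,fy=4.2,interpolation=cv2.INTER_CUBIC))
a=cv2.imread("pics/scene0.png")[180:290,160:350]
cv2.imwrite("pics/scene0c.png",cv2.resize(a,None,fx=4.2,fy=4.2,interpolation=cv2.INTER_CUBIC))
```

```text
(no output)
```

View pics/top0c.png

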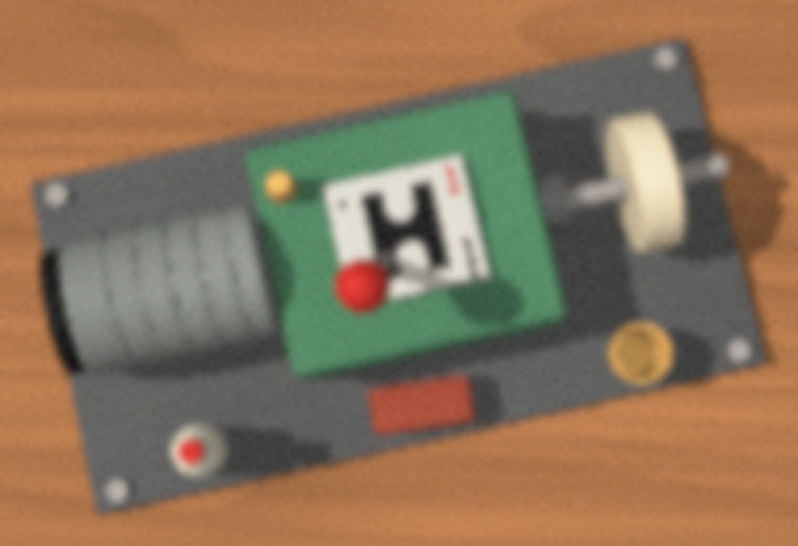

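View pics/scene0c.png

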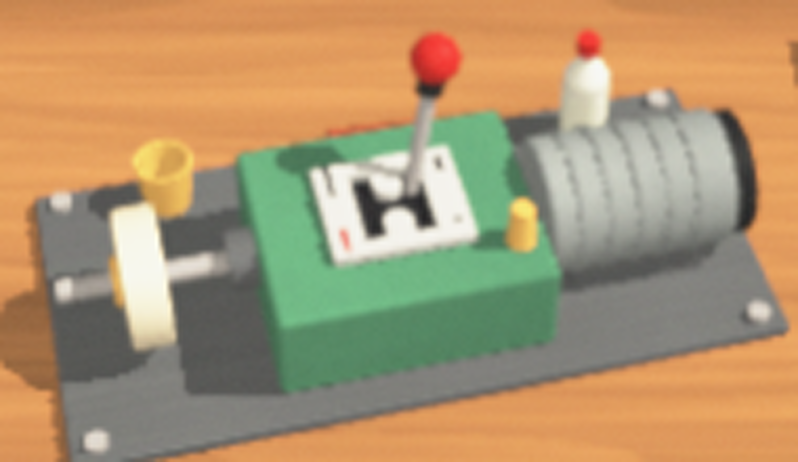

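```bash
cat > h.py <<'E'
import numpy as np, cv2
from scipy.optimize import least_squares
from scipy.spatial.transform import Rotation as R
from cell import arm, imaging
def proj(n,P):
    c=imaging.camera_params(n); Rm=R.from_rotvec(c["orientation"]).as_matrix()
    Pc=(np.atleast_2d(P)-c["position"])@Rm
    return cv2.projectPoints(Pc,np.zeros(3),np.zeros(3),c["camera_matrix"],c["distortion"])[0].reshape(-1,2)
def m2w(p,M): 
    x,y,t=p[:3]; c,s=np.cos(t),np.sin(t); M=np.atleast_2d(M)
    return np.c_[x+c*M[:,0]-s*M[:,1], y+s*M[:,0]+c*M[:,1], M[:,2]]
def knob(f,a,L=.18): return np.array([L*np.sin(f),-L*np.sin(a)*np.cos(f),.02+L*np.cos(a)*np.cos(f)])
E
cat > fit.py <<'E'
from h import *
B=lambda x,y:[x/1e3,y/1e3,.012]
G=lambda x,y:[x/1e3,y/1e3,.09]
T=[(B(110,270),(35,185)),(B(110,-250),(687,40)),(B(-150,-250),(768,362)),(B(-150,270),(100,512)),
(G(85,100),(247,153)),(G(85,-100),(512,93)),(G(-85,-100),(563,315)),(G(-85,100),(297,375))]
S=[(B(110,270),(787,330)),(B(-150,270),(675,92)),(B(-150,-250),(40,203)),
(G(-85,-100),(238,155)),(G(-85,100),(497,113)),(G(85,100),(555,270)),(G(85,-100),(278,325))]
tp=np.array([q for _,q in T])/4.2+[200,160]; sp=np.array([q for _,q in S])/4.2+[160,180]
kt=np.array([362,287])/4.2+[200,160]; ks=np.array([436,58])/4.2+[160,180]
def res(p,sep=False):
    r1=proj("top",m2w(p,[q for q,_ in T]))-tp; r2=proj("scene",m2w(p,[q for q,_ in S]))-sp
    k=m2w(p,knob(p[3],-.235)); r3=proj("top",k)-kt; r4=proj("scene",k)-ks
    if sep: print(r1.round(1),r2.round(1),r3,r4)
    return np.r_[r1.ravel(),r2.ravel(),r3.ravel(),r4.ravel()]
o=least_squares(res,[.45,-.1,.2,-.1]); print(o.x); res(o.x,True); print(m2w(o.x,knob(o.x[3],-.235)))
E
python3 fit.py
```

```text
[ 0.50058032 -0.06091985  0.23856492 -0.22553937]
[[-1.3 -1.5]
 [-0.2 -1.3]
 [ 0.2  0.2]
 [-0.9  0.1]
 [-0.6 -1.8]
 [ 0.8 -1.7]
 [ 1.7  0.2]
 [-0.6  0.5]] [[ 1.  -1.1]
 [ 0.1 -1.5]
 [-1.5 -2.2]
 [-1.3 -1.6]
 [ 0.2 -2.2]
 [ 1.8  0.4]
 [-0.9 -0. ]] [[ 0.22026863 -0.29175643]] [[-0.11889408 -0.42537612]]
[[ 0.45181334 -0.03073885  0.19061913]]
```

```bash
sed -i 's#/4.2+\[200,160\]#/4.2+[199.62,159.62]#g; s#/4.2+\[160,180\]#/4.2+[159.62,179.62]#g' fit.py; python3 fit.py | sed -n '1p;$p'
cat > st.py <<'E'
from h import *
P=np.array([.5006,-.0609,.2386])
def tool(s):
    return R.from_rotvec(s["ee_rot"]).as_matrix()
E
python3 - <<'E'
from st import *
s=arm.observe(); print(tool(s).round(3)); t=P[2]
my=np.array([-np.sin(t),np.cos(t),0]); mx=np.array([np.cos(t),np.sin(t),0])
print(mx@tool(s),my@tool(s))
E
```

```text
[ 0.50083323 -0.0608236   0.23951835 -0.22455834]
[[ 0.45220254 -0.03063936  0.19065746]]
[[ 0.428 -0.001  0.904]
 [-0.904  0.001  0.428]
 [-0.001 -1.    -0.   ]]
[ 2.02705641e-01 -3.26216613e-04  9.79239663e-01] [-0.97923907  0.00108007  0.20270588]
```

```bash
cat >> st.py <<'E'
def goto(mx,my,z):
    s=arm.observe(); w=m2w(P,[mx,my,z])[0]; d=(w-s["position"])@tool(s)*100
    a=np.arctan2(tool(s)[1,2],tool(s)[0,2]); print("shift cm",d.round(2),"roll",round(a-P[2],3))
def now():
    s=arm.observe(); c,sn=np.cos(P[2]),np.sin(P[2]); d=s["position"]-[P[0],P[1],0]
    a=np.arctan2(tool(s)[1,2],tool(s)[0,2])
    print("t",round(s["clock"],2),"machine mm",(1e3*np.array([c*d[0]+sn*d[1],-sn*d[0]+c*d[1],d[2]])).round(1),"yawerr",round(a-P[2],4),"F",s["force"].round(1),"w",round(s["width"],2))
E
sed -i 's/P=.*/P=np.array([.5008,-.0608,.2395])/' st.py
python3 -c "
from st import *
goto(-.115,.042,.187)"
```

```text
shift cm [-41.95   0.09  32.23] roll 0.203
```

Request:
send_rows(
  steps=[
    [0,-4,0,3,0.05],
    [0,-8,0,6,0.1],
    [0,-12,0,9,0.15],
    [0,-16,0,12,0.2],
    [0,-20,0,15,0.203],
    [0,-24,0,18,0.203],
    [0,-28,0,21,0.203],
    [0,-32,0,24.5,0.203],
    [0,-36,0,27.5,0.203],
    [0,-39,0,30,0.203],
    [0,-41,0,31.5,0.203],
    [0,-42,0.1,32.2,0.203],
    [0,-42,0.1,32.2,0.203],
  ],
  squeeze=10,
)

```text
clock: 1.78
position: [0.3787, -0.0472, 0.1869]
ee_rot: [-1.314, 1.03, -1.03]
force: [-0.6, -0.9, 1.1]
width: 0.004
```

Run:
```python
from st import *
now()
cv2.imwrite("pics/w1.png",imaging.get_image("wrist"))
```

```text
t 1.77 machine mm [-115.4   42.1  186.9] yawerr 0.0012 F [-0.6 -0.9  1.1] w 0.0
```

View pics/w1.png

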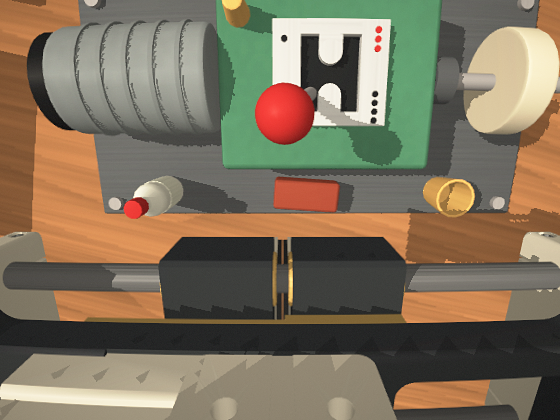

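Run:
```python
import cv2
a=cv2.imread("pics/w1.png")[0:180,210:450]
cv2.imwrite("pics/w1c.png",cv2.resize(a,None,fx=3.3,fy=3.3,interpolation=cv2.INTER_CUBIC))
```

```text
(no output)
```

View pics/w1c.png

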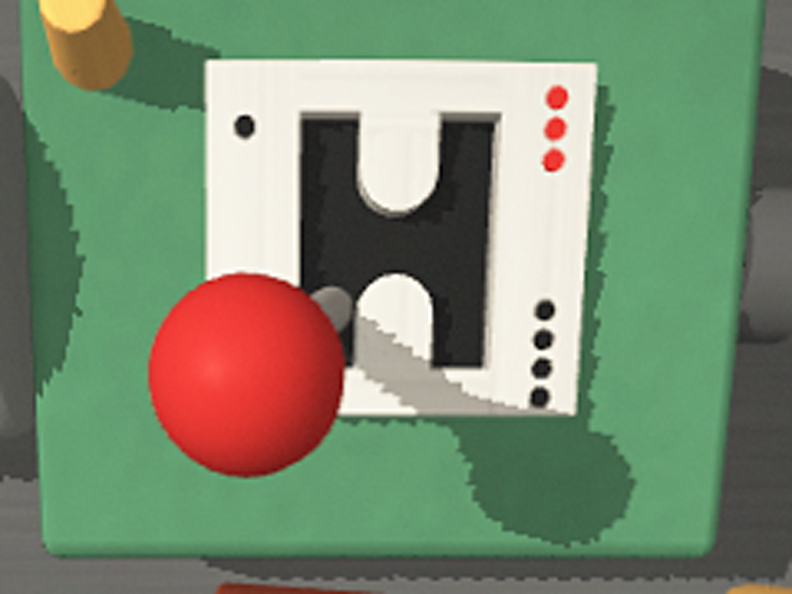

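```bash
cat > wf.py <<'E'
from st import *
def projw(s,W):
    c=imaging.camera_params("wrist"); M=c["mount"]; T=np.eye(4);T[:3,:3]=tool(s);T[:3,3]=s["position"]
    A=np.linalg.inv(T@M); W=np.atleast_2d(W); Pc=W@A[:3,:3].T+A[:3,3]
    return cv2.projectPoints(Pc,np.zeros(3),np.zeros(3),c["camera_matrix"],c["distortion"])[0].reshape(-1,2)
E
python3 - <<'E'
from wf import *
s=arm.observe()
D=[((32,26),(299,112)),((32,-26),(501,114)),((32,10),(360,112)),((32,-10),(441,112)),((8,0),(398,212)),((-8,0),(398,272)),((-32,-26),(488,369)),((-32,-10),(432,369))]
M=np.array([(a/1e3,b/1e3,.099) for (a,b),_ in D]); px=(np.array([q for _,q in D])+.5)/3.3-.5+[210,0]
f=lambda p:(projw(s,m2w(p,M))-px).ravel()
o=least_squares(f,P); print(o.x,f(o.x).round(1)); print("old",f(P).round(1))
k=(np.array([247,374])+.5)/3.3-.5+[210,0]
for p in (P,o.x):
  g=least_squares(lambda q:(projw(s,m2w(p,knob(q[0],q[1])))-k).ravel(),[-.2,-.235]); print(g.x,knob(*g.x),g.fun)
E
```

```text
[ 0.49973792 -0.06035157  0.24422585] [ 0.1 -0.2  0.1 -0.4  0.5 -0.1 -0.5 -0.   0.  -0.4 -0.5  1.   0.6  0.1
 -0.3  0.1]
old [ 1.1 -1.5  1.1 -1.4  1.5 -1.4  0.5 -1.1  0.9 -1.5  0.3 -0.1  1.2 -0.8
  0.3 -1. ]
[-0.21783694 -0.23425553] [-0.03890127  0.04079399  0.19094602] [0. 0.]
[-0.21159887 -0.23097787] [-0.03780421  0.04028824  0.1913117 ] [ 0.00000000e+00 -2.84217094e-14]
```

```bash
sed -i 's/P=.*/P=np.array([.4998,-.0603,.2440])/' st.py; python3 -c "
from st import *
now();goto(-.075,.041,.172);goto(-.030,.041,.172)"
```

```text
t 1.82 machine mm [-114.7   41.3  186.9] yawerr -0.0045 F [-0.8 -0.4 -1.1] w 0.01
shift cm [0.01 1.49 3.97] roll -0.004
shift cm [-0.01  1.48  8.47] roll -0.004
```

Request:
send_rows(
  steps=[
    [0,0,0.8,1.5,-0.004],
    [0,0,1.5,3.2,-0.004],
    [0,0,1.5,4.2,-0.004],
    [0,0,1.5,4.8,-0.004],
    [0,0,1.5,5.4,-0.004],
    [0,0,1.5,6.0,-0.004],
    [0,0,1.5,6.6,-0.004],
    [0,0,1.5,7.2,-0.004],
    [0,0,1.5,7.7,-0.004],
    [0,0,1.5,8.1,-0.004],
    [0,0,1.5,8.3,-0.004],
    [0,0,1.5,8.3,-0.004],
  ],
)

```text
clock: 3.32
position: [0.4595, -0.0275, 0.172]
ee_rot: [-1.315, 1.028, -1.028]
force: [-1.2, 0.1, 1.1]
width: 0.004
```

Run:
```python
from st import *
now()
a=imaging.get_image("wrist")
cv2.imwrite("pics/w2.png",a); cv2.imwrite("pics/t2.png",imaging.get_image("top"))
```

```text
t 3.33 machine mm [-31.2  41.5 172. ] yawerr -0.0002 F [-1.2  0.1  1.1] w 0.0
```

View pics/w2.png

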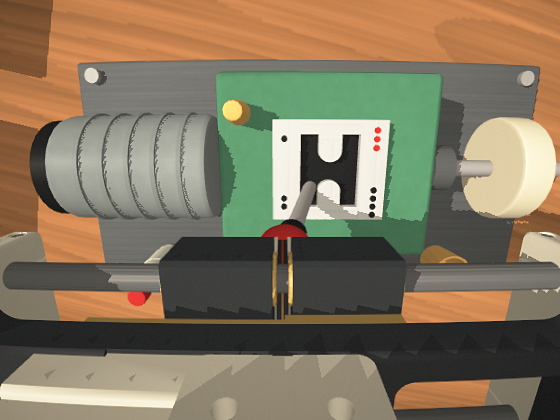

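```bash
cat > ov.py <<'E'
from wf import *
import sys
def overlay(img,s,f,a,out,crop):
    im=cv2.resize(img,None,fx=4,fy=4,interpolation=cv2.INTER_CUBIC)
    u=knob(f,a)-[0,0,.02]; u/=.18
    q=lambda W:(projw(s,m2w(P,W))*4+1.5)
    e1=np.cross(u,[0,1,0]);e1/=np.linalg.norm(e1);e2=np.cross(u,e1)
    for r,L0 in ((.006,.081),(.006,.11)):
        th=np.linspace(0,6.28,60); c=q([np.array([0,0,.02])+u*L0+r*(np.cos(t)*e1+np.sin(t)*e2) for t in th])
        cv2.polylines(im,[c.astype(int)],True,(255,255,0),1)
    # knob outline: circle perpendicular to view
    T=np.eye(4);T[:3,:3]=tool(s);T[:3,3]=s["position"];M=T@imaging.camera_params("wrist")["mount"]
    k=m2w(P,knob(f,a))[0]; v=k-M[:3,3]; d=np.linalg.norm(v);v/=d; g1=np.cross(v,[1,0,0]);g1/=np.linalg.norm(g1);g2=np.cross(v,g1)
    r=.018; rr=r*np.sqrt(1-(r/d)**2); cc=k-v*r*r/d
    c=(projw(s,[cc+rr*(np.cos(t)*g1+np.sin(t)*g2) for t in th])*4+1.5)
    cv2.polylines(im,[c.astype(int)],True,(255,0,255),1)
    x0,y0,x1,y1=[4*z for z in crop]; cv2.imwrite(out,im[y0:y1,x0:x1])
E
python3 - <<'E'
from ov import *
s=arm.observe(); im=cv2.imread("pics/w2.png")
ims=[]
for f in (-.05,-.02): 
    overlay(im,s,f,-.235,"pics/tmp.png",(250,110,345,245)); ims.append(cv2.imread("pics/tmp.png"))
cv2.imwrite("pics/w2o.png",cv2.hconcat(ims))
E
```

```text
(no output)
```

View pics/w2o.png

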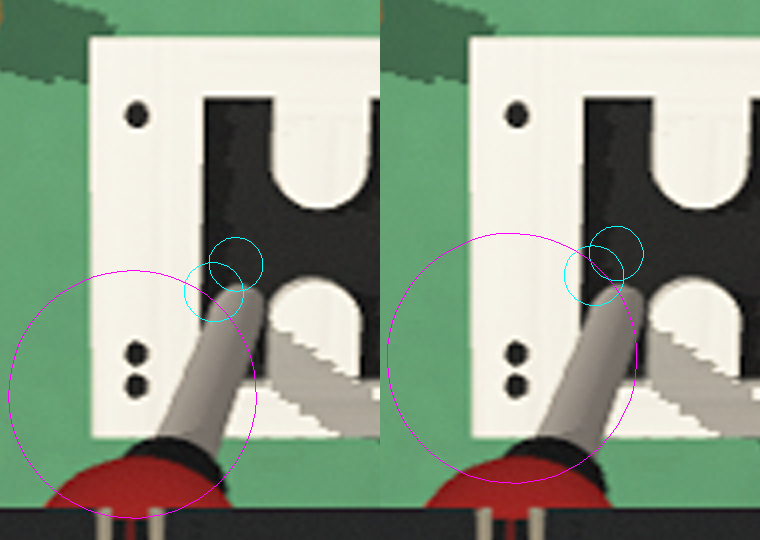

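Run:
```python
from ov import *
s=arm.observe(); im=cv2.imread("pics/w2.png")
ims=[]
for f in (-.15,-.21): 
    overlay(im,s,f,-.235,"pics/tmp.png",(250,110,345,245)); ims.append(cv2.imread("pics/tmp.png"))
cv2.imwrite("pics/w2o2.png",cv2.hconcat(ims))
a=cv2.imread("pics/t2.png")[160:290,200:390]
cv2.imwrite("pics/t2c.png",cv2.resize(a,None,fx=4.2,fy=4.2,interpolation=cv2.INTER_CUBIC))
```

```text
(no output)
```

View pics/w2o2.png

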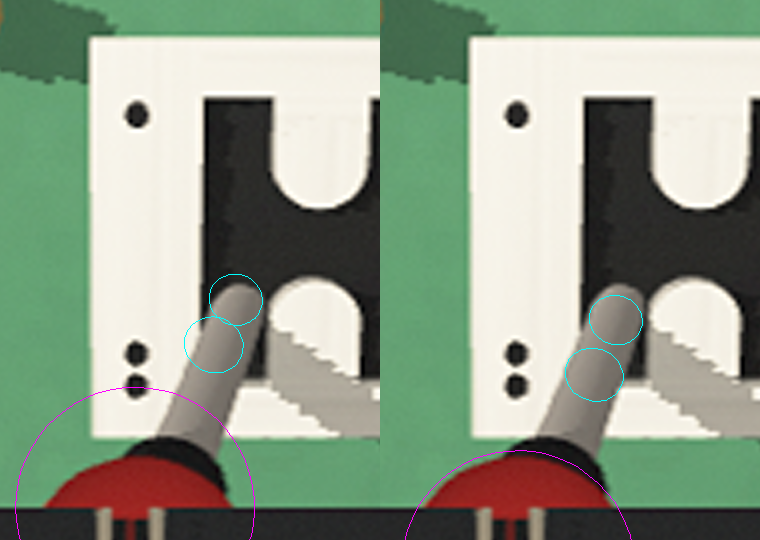

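View pics/t2c.png

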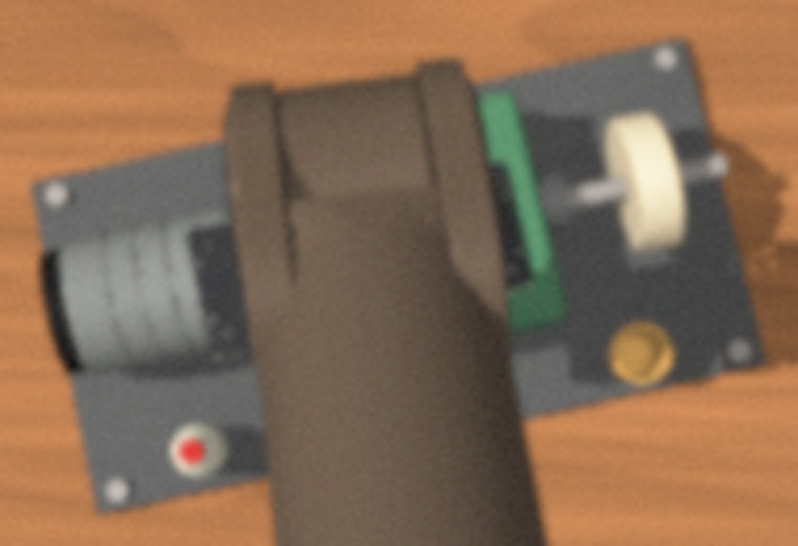

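Run:
```python
from ov import *
s=arm.observe(); a=imaging.get_image("scene"); cv2.imwrite("pics/s2.png",a)
print(proj("scene",s["position"]))
b=cv2.resize(a[110:290,180:340],None,fx=4,fy=4,interpolation=cv2.INTER_CUBIC)[:600]
c=cv2.resize(cv2.imread("pics/w2.png")[210:350,230:340],None,fx=4,fy=4,interpolation=cv2.INTER_CUBIC)
cv2.imwrite("pics/s2c.png",b);cv2.imwrite("pics/w2z.png",c)
```

```text
[[264.74596959 199.86700098]]
```

View pics/s2c.png

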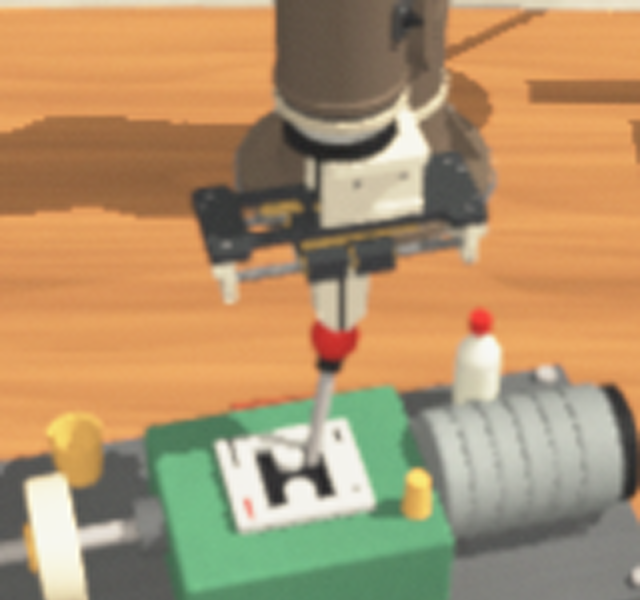

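View pics/w2z.png

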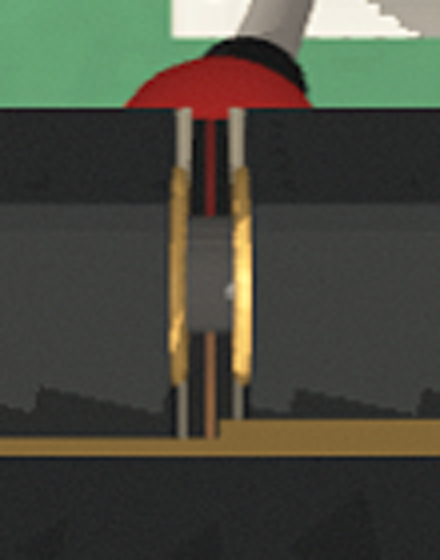

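Run:
```python
from wf import *
s=arm.observe(); now(); p=s["position"]; T=tool(s)
for d in (0,.02,.03,.04,.05,.066,.08,.1,.12):
    for x in (-.019,.019):
        q=p+T@np.array([x,-d,.0095])
        print(d,x,(((proj("scene",q)[0]-[180,110]))*4+1.5).round(0),projw(s,q)[0].round(0))
```

```text
t 3.48 machine mm [-31.4  41.5 172. ] yawerr -0.0004 F [-0.1 -0.4  0.2] w 0.0
0 -0.019 [369. 365.] [255. 218.]
0 0.019 [318. 374.] [312. 219.]
0.02 -0.019 [370. 345.] [252. 228.]
0.02 0.019 [318. 354.] [315. 228.]
0.03 -0.019 [370. 335.] [250. 233.]
0.03 0.019 [318. 343.] [317. 233.]
0.04 -0.019 [370. 324.] [248. 239.]
0.04 0.019 [318. 333.] [319. 239.]
0.05 -0.019 [370. 314.] [246. 246.]
0.05 0.019 [318. 322.] [321. 246.]
0.066 -0.019 [371. 297.] [242. 259.]
0.066 0.019 [318. 305.] [325. 259.]
0.08 -0.019 [371. 281.] [238. 272.]
0.08 0.019 [318. 290.] [329. 272.]
0.1 -0.019 [372. 259.] [230. 298.]
0.1 0.019 [318. 268.] [338. 298.]
0.12 -0.019 [372. 237.] [219. 334.]
0.12 0.019 [317. 245.] [350. 334.]
```

Request:
send_rows(
  steps=[
    [0,0,-0.8,-0.5,0],
    [0,0,-1.0,-4,0],
    [0,0,-0.5,-8,0],
    [0,0,2.0,-8.3,0],
    [0,0,3.6,-8.3,0],
    [0,0,3.8,-8.3,0],
  ],
)

```text
clock: 4.22
position: [0.3781, -0.0477, 0.1338]
ee_rot: [-1.315, 1.029, -1.027]
force: [0.3, -0.1, 0.1]
width: 0.002
```

Run:
```python
from wf import *
s=arm.observe(); now(); p=s["position"]; T=tool(s)
a=imaging.get_image("scene")
print((proj("scene",p-T[:,1]*.04)-[180,110])*4)
b=cv2.resize(a[110:260,180:340],None,fx=4,fy=4,interpolation=cv2.INTER_CUBIC)
cv2.imwrite("pics/s3c.png",b)
cv2.imwrite("pics/w3.png",imaging.get_image("wrist"))
```

```text
t 4.22 machine mm [-115.1   41.6  133.8] yawerr -0.0003 F [ 0.3 -0.1  0.1] w 0.0
[[312.17220452 284.11648291]]
```

View pics/s3c.png

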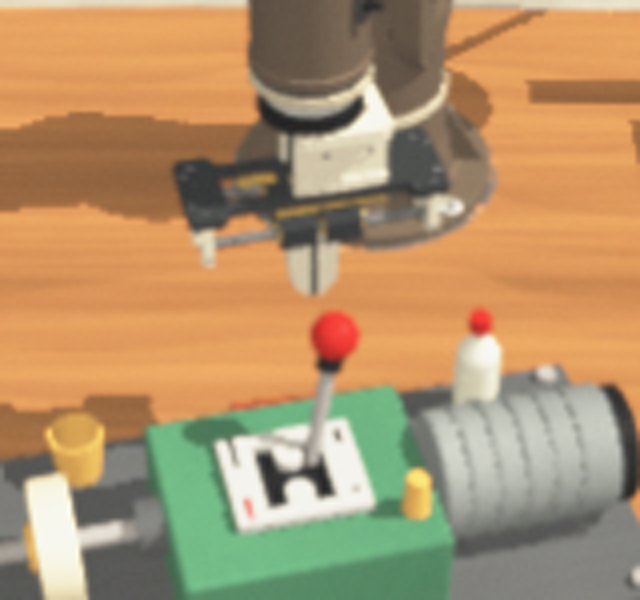

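View pics/w3.png

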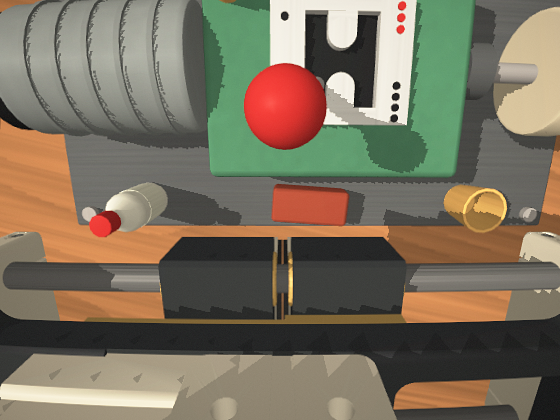

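Request:
send_rows(
  steps=[
    [0,0,0,2,0],
    [0,0,0,4,0],
    [0,0,0,4.6,0],
    [0,0,0,5.2,0],
    [0,0,0,5.8,0],
    [0,0,0,6.2,0],
    [0,0,0,6.2,0],
  ],
)

```text
clock: 5.2
position: [0.4392, -0.0326, 0.134]
ee_rot: [-1.315, 1.028, -1.028]
force: [-0.9, -0.4, 0.7]
width: 0.007
```

Run:
```python
from ov import *
s=arm.observe(); now(); im=imaging.get_image("wrist"); cv2.imwrite("pics/w4.png",im)
a=imaging.get_image("scene")
b=cv2.resize(a[110:260,200:300],None,fx=4,fy=4,interpolation=cv2.INTER_CUBIC)
overlay(im,s,-.15,-.235,"pics/tmp.png",(250,60,345,245));
c=cv2.imread("pics/tmp.png"); c=c[-600:]
cv2.imwrite("pics/c4.png",cv2.hconcat([b,c]))
```

```text
t 5.2 machine mm [-52.1  41.5 134. ] yawerr -0.0002 F [-0.9 -0.4  0.7] w 0.01
```

View pics/c4.png

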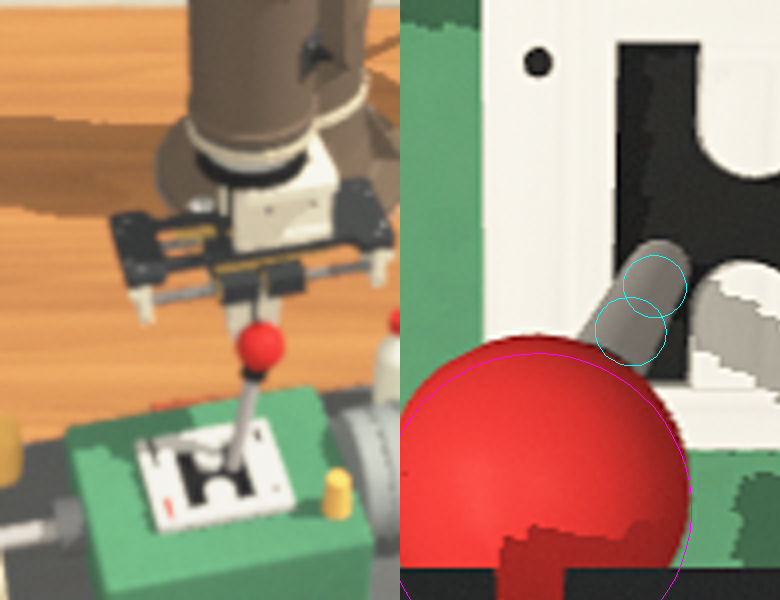

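Request:
send_rows(
  steps=[
    [0,0,0,0.5,0],
    [0,0,0,1.0,0],
    [0,0,0,1.5,0],
    [0,0,0,1.9,0],
    [0,0,0,2.1,0],
    [0,0,0,2.2,0],
    [0,0,0,2.2,0],
  ],
)

```text
clock: 6.18
position: [0.4604, -0.0273, 0.134]
ee_rot: [-1.315, 1.028, -1.028]
force: [-1.6, 0.6, 0.7]
width: 0.01
```

```bash
cat > look.py <<'E'
from ov import *
import sys
f,a,n=float(sys.argv[1]),float(sys.argv[2]),sys.argv[3]
s=arm.observe(); now(); im=imaging.get_image("wrist"); cv2.imwrite(f"pics/w{n}.png",im)
b=imaging.get_image("scene"); cv2.imwrite(f"pics/s{n}.png",b)
b=cv2.resize(b[110:260,200:300],None,fx=4,fy=4,interpolation=cv2.INTER_CUBIC)
overlay(im,s,f,a,"pics/tmp.png",(250,90,350,240))
cv2.imwrite(f"pics/c{n}.png",cv2.hconcat([b,cv2.imread("pics/tmp.png")]))
E
python3 look.py 0 -.235 5
```

```text
t 6.17 machine mm [-30.3  41.5 134. ] yawerr -0.0002 F [-1.6  0.6  0.7] w 0.01
```

View pics/c5.png

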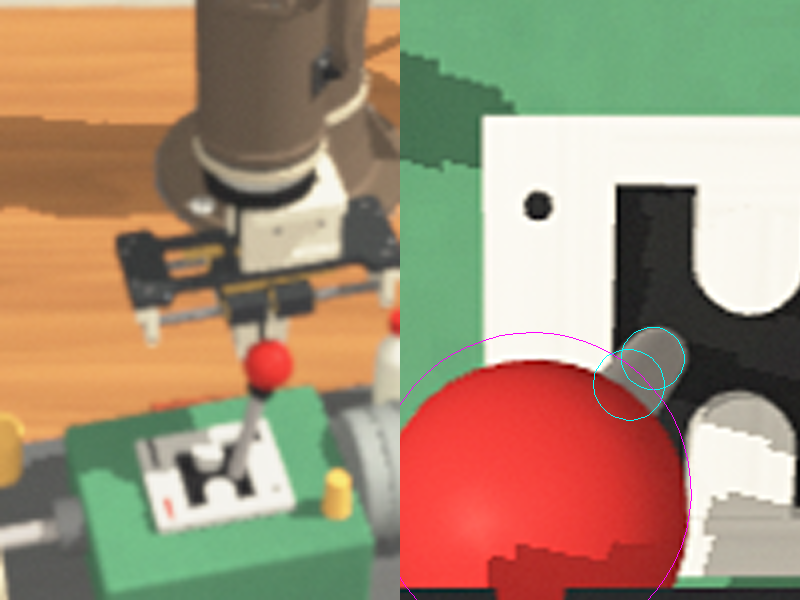

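Request:
send_rows(
  steps=[
    [0,0,0,0.15,0],
    [0,0,0,0.3,0],
    [0,0,0,0.32,0],
    [0,0,0,0.32,0],
  ],
)

```text
clock: 6.78
position: [0.4635, -0.0265, 0.134]
ee_rot: [-1.315, 1.028, -1.028]
force: [-1.7, 0.2, 1.0]
width: 0.006
```

```bash
python3 look.py 0 -.235 6; python3 -c "
from st import *
goto(-.045,.041,.134);goto(-.045,.095,.134);goto(-.0,.095,.134);goto(-.0,.084,.134)"
```

```text
t 6.78 machine mm [-27.   41.5 134. ] yawerr -0.0002 F [-1.7  0.2  1. ] w 0.01
shift cm [ 0.05  0.   -1.8 ] roll -0.0
shift cm [-5.35  0.   -1.8 ] roll -0.0
shift cm [-5.35  0.    2.7 ] roll -0.0
shift cm [-4.25  0.    2.7 ] roll -0.0
```

View pics/c6.png

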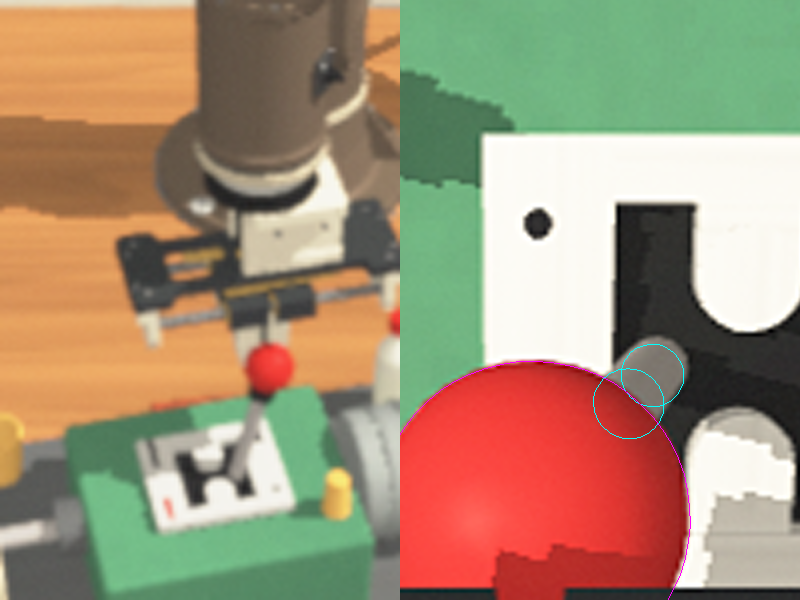

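Request:
send_rows(
  steps=[
    [0,0,0,-1,0],
    [0,0,0,-1.8,0],
    [0,-2.5,0,-1.8,0],
    [0,-5.2,0,-1.2,0],
    [0,-5.4,0,1,0],
    [0,-5.4,0,2.7,0],
    [0,-5.4,0,2.7,0],
  ],
)

```text
clock: 7.75
position: [0.4774, 0.0322, 0.1339]
ee_rot: [-1.314, 1.028, -1.028]
force: [-0.0, -0.5, -0.3]
width: 0.008
```

```bash
python3 look.py 0 -.235 7; python3 -c "
from st import *
for y in (.079,.060,-.005): goto(0,y,.134)"
```

```text
t 7.75 machine mm [  0.7  95.2 133.9] yawerr -0.0006 F [-0.  -0.5 -0.3] w 0.01
shift cm [ 1.61 -0.03  0.09] roll -0.001
shift cm [ 3.51 -0.03  0.09] roll -0.001
shift cm [10.01 -0.03  0.09] roll -0.001
```

View pics/w7.png

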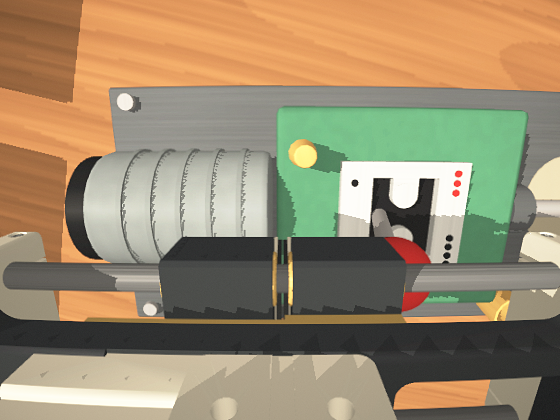

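View pics/c7.png

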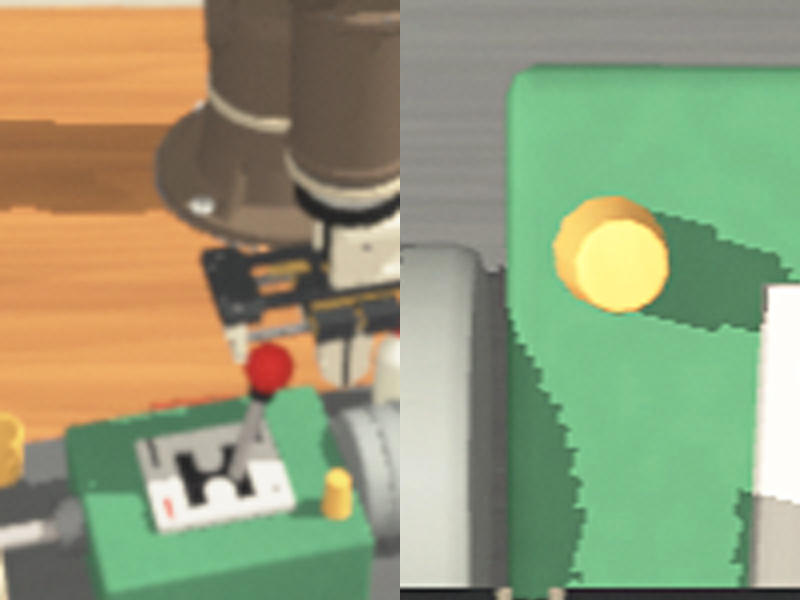

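Request:
send_rows(
  steps=[
    [0,0.8,0,-0.07,0],
    [0,1.4,0,-0.07,0],
    [0,1.8,0,-0.07,0],
    [0,2.2,0,-0.07,0],
    [0,2.6,0,-0.07,0],
    [0,3.0,0,-0.07,0],
    [0,3.4,0,-0.07,0],
    [0,3.4,0,-0.07,0],
  ],
)

```text
clock: 8.85
position: [0.4843, -0.0013, 0.134]
ee_rot: [-1.315, 1.028, -1.028]
force: [-0.2, 1.1, 0.3]
width: 0.008
```

```bash
python3 look.py 0 -.12 8
```

```text
t 8.85 machine mm [ -0.8  61.  134. ] yawerr -0.0008 F [-0.2  1.1  0.3] w 0.01
```

View pics/w8.png

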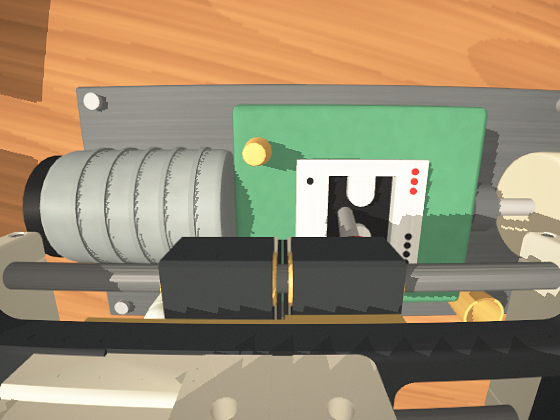

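View pics/c8.png

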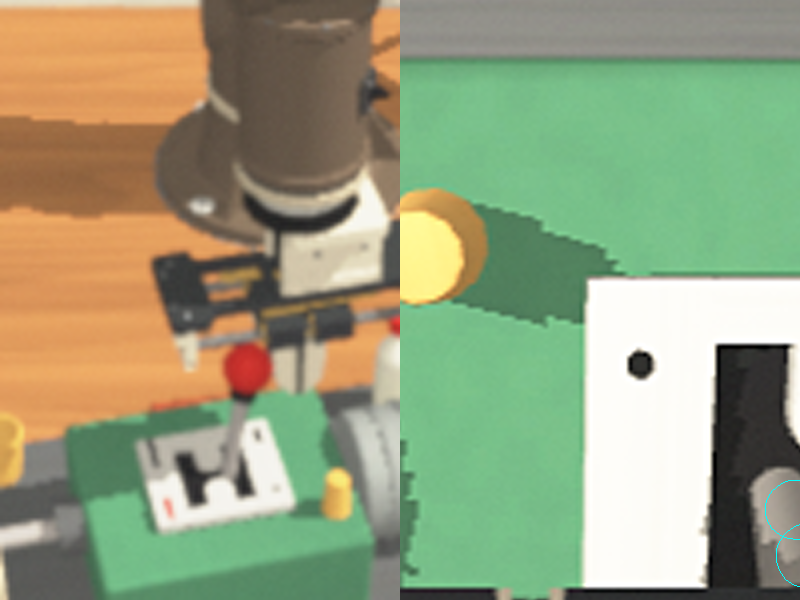

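Request:
send_rows(
  steps=[
    [0,0.4,0,0.05,0],
    [0,0.8,0,0.05,0],
    [0,1.2,0,0.05,0],
    [0,1.6,0,0.05,0],
    [0,2.0,0,0.05,0],
    [0,2.4,0,0.05,0],
    [0,2.8,0,0.05,0],
    [0,3.2,0,0.05,0],
  ],
)

```text
clock: 9.95
position: [0.4925, -0.032, 0.134]
ee_rot: [-1.315, 1.028, -1.028]
force: [0.5, 0.8, 1.3]
width: 0.007
```

Request:
send_rows(
  steps=[
    [0,0.4,0,0,0],
    [0,0.8,0,0,0],
    [0,1.2,0,0,0],
    [0,1.6,0,0,0],
    [0,2.0,0,0,0],
    [0,2.4,0,0,0],
    [0,2.7,0,0,0],
    [0,2.9,0,0,0],
    [0,2.9,0,0,0],
  ],
)

```text
clock: 11.08
position: [0.4994, -0.0601, 0.134]
ee_rot: [-1.315, 1.028, -1.028]
force: [-0.2, 0.6, -0.2]
width: 0.007
```

```bash
python3 look.py 0 .225 9; python3 -c "
from wf import *
b=cv2.imread('pics/s9.png')
cv2.imwrite('pics/s9c.png',cv2.resize(b[130:270,180:330],None,fx=4,fy=4,interpolation=cv2.INTER_CUBIC))
for a in (.2,.22,.235): print(a,(proj('scene',m2w(P,knob(0,a)))-[180,130])*4)"
```

```text
t 11.07 machine mm [ -0.4   0.3 134. ] yawerr -0.0005 F [-0.2  0.6 -0.2] w 0.01
0.2 [[242.40131473 302.16976828]]
0.22 [[237.47665883 303.78710064]]
0.235 [[233.79970587 305.04549858]]
```

View pics/w9.png

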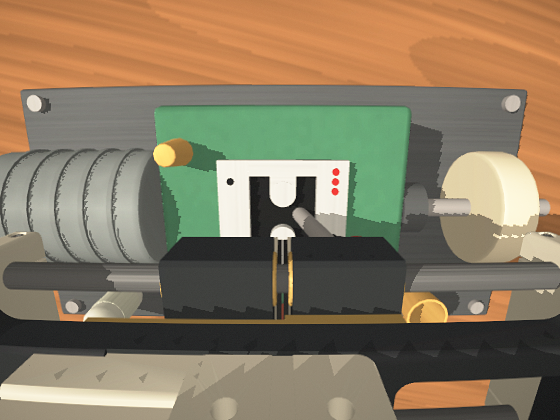

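View pics/s9c.png

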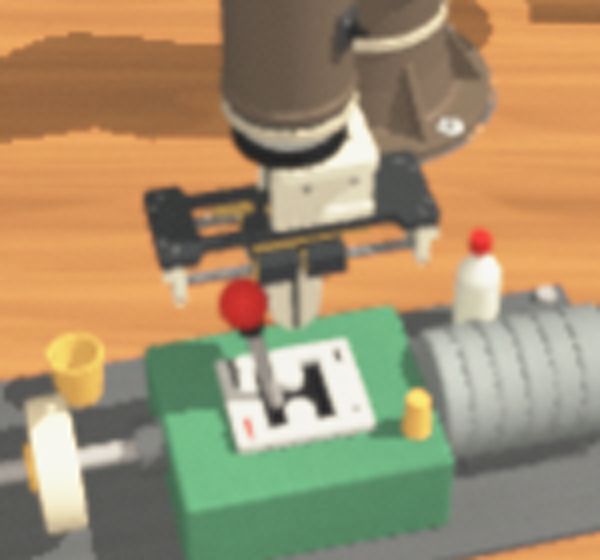

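Request:
send_rows(
  steps=[
    [0,0.2,0,0,0],
    [0,0.35,0,0,0],
    [0,0.45,0,0,0],
    [0,0.5,0,0,0],
    [0,0.5,0,0,0],
  ],
)

```text
clock: 11.8
position: [0.5006, -0.0648, 0.134]
ee_rot: [-1.315, 1.028, -1.028]
force: [-0.7, 0.1, -0.7]
width: 0.006
```

```bash
python3 look.py 0 .235 10; python3 -c "
from wf import *
b=cv2.imread('pics/s10.png')
cv2.imwrite('pics/s10c.png',cv2.resize(b[130:270,180:330],None,fx=4,fy=4,interpolation=cv2.INTER_CUBIC))"
```

```text
t 11.8 machine mm [ -0.3  -4.5 134. ] yawerr -0.0003 F [-0.7  0.1 -0.7] w 0.01
```

View pics/s10c.png

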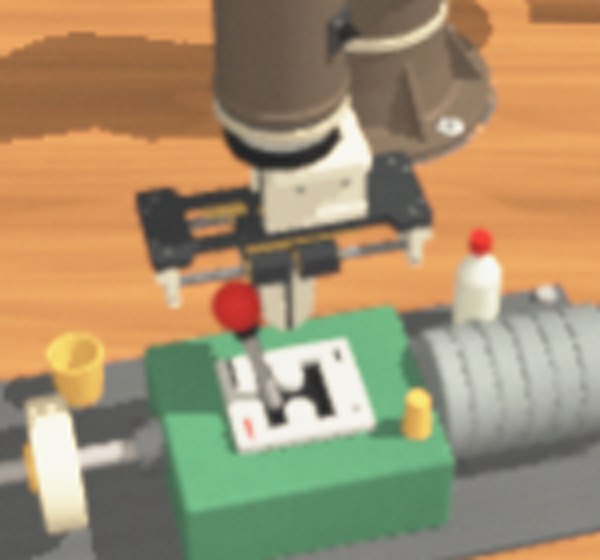

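Request:
send_rows(
  steps=[
    [0,0.15,0,0,0],
    [0,0.25,0,0,0],
    [0,0.3,0,0,0],
    [0,0.3,0,0,0],
  ],
)

```text
clock: 12.4
position: [0.5013, -0.0676, 0.134]
ee_rot: [-1.315, 1.028, -1.028]
force: [-0.1, 2.3, -0.1]
width: 0.005
```

```bash
python3 -c "
from wf import *
now();goto(0,.012,.134);goto(-.05,.012,.134);goto(-.05,-.042,.134);goto(-.032,-.042,.134)"
```

```text
t 12.4 machine mm [ -0.3  -7.4 134. ] yawerr -0.0002 F [-0.1  2.3 -0.1] w 0.01
shift cm [-1.94 -0.    0.03] roll -0.0
shift cm [-1.94 -0.   -4.97] roll -0.0
shift cm [ 3.46 -0.   -4.97] roll -0.0
shift cm [ 3.46 -0.   -3.17] roll -0.0
```

Force rose slightly: at or near the right stop. Now round to behind it.

Request:
send_rows(
  steps=[
    [0,-1,0,0,0],
    [0,-1.9,0,-0.5,0],
    [0,-1.9,0,-3,0],
    [0,-1.9,0,-5.5,0],
    [0,1,0,-6,0],
    [0,3.4,0,-6,0],
    [0,3.4,0,-6,0],
  ],
)

```text
clock: 13.28
position: [0.4512, -0.1164, 0.1341]
ee_rot: [-1.314, 1.029, -1.03]
force: [0.1, 0.6, -1.0]
width: 0.004
```

```bash
python3 look.py 0 .235 11; python3 -c "
from wf import *
for x in (-.0275,.0257):goto(x,-.042,.134)"
```

```text
t 13.28 machine mm [-60.7 -42.7 134.1] yawerr -0.0027 F [ 0.1  0.6 -1. ] w 0.0
shift cm [0.13 0.   3.29] roll -0.0
shift cm [0.13 0.   8.61] roll -0.0
```

View pics/c11.png

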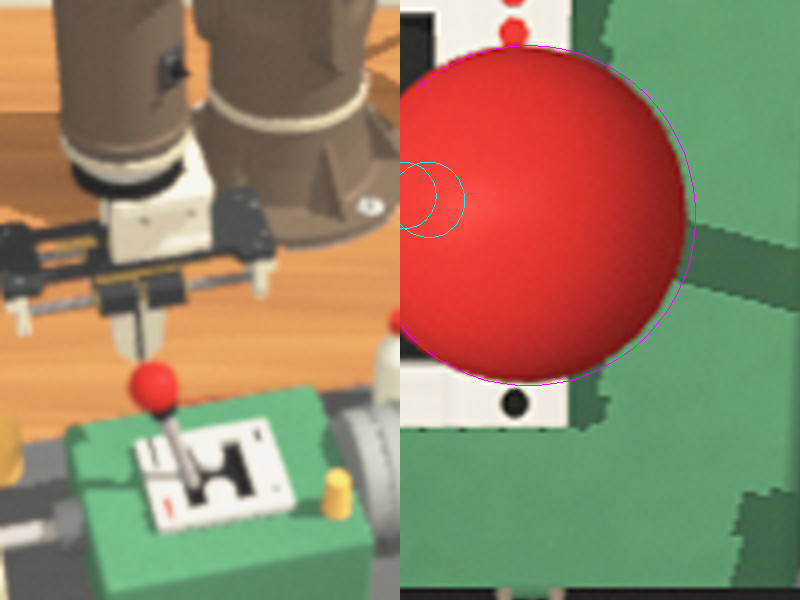

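Request:
send_rows(
  steps=[
    [0,0.1,0,1.5,0],
    [0,0.1,0,2.8,0],
    [0,0.1,0,3.3,0],
    [0,0.1,0,3.8,0],
    [0,0.1,0,4.3,0],
    [0,0.1,0,4.8,0],
    [0,0.1,0,5.3,0],
    [0,0.1,0,5.8,0],
    [0,0.1,0,5.8,0],
  ],
)

```text
clock: 14.5
position: [0.5082, -0.1019, 0.1339]
ee_rot: [-1.315, 1.028, -1.028]
force: [0.5, -0.1, -0.5]
width: 0.007
```

```bash
python3 look.py .14 .235 12
```

```text
t 14.5 machine mm [ -1.9 -42.4 133.9] yawerr 0.0 F [ 0.5 -0.1 -0.5] w 0.01
```

View pics/c12.png

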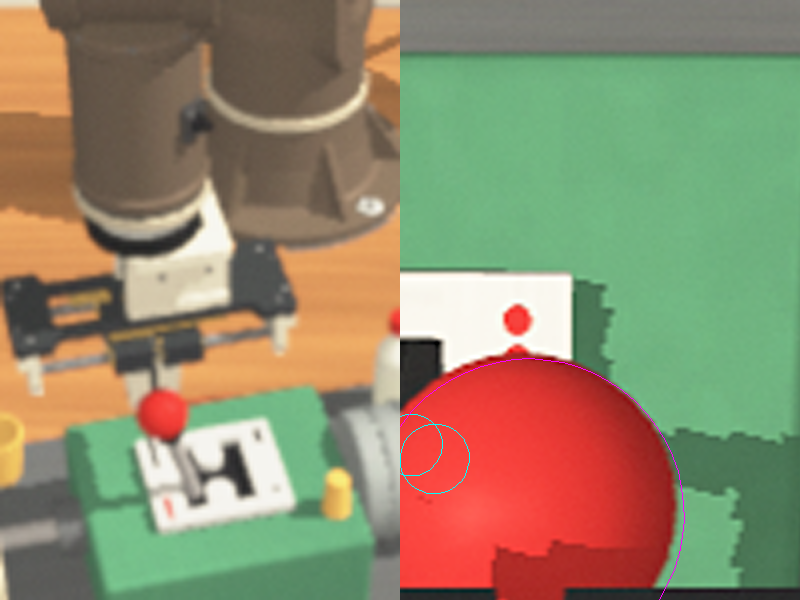

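Going forward cleanly (fore ≈ 0.14). Continue to just short of the end, then creep.

Request:
send_rows(
  steps=[
    [0,0,0,0.5,0],
    [0,0,0,1.0,0],
    [0,0,0,1.5,0],
    [0,0,0,2.0,0],
    [0,0,0,2.3,0],
    [0,0,0,2.5,0],
    [0,0,0,2.5,0],
  ],
)

```text
clock: 15.48
position: [0.5323, -0.096, 0.134]
ee_rot: [-1.315, 1.028, -1.028]
force: [-0.5, 0.1, -0.2]
width: 0.003
```

Request:
send_rows(
  steps=[
    [0,0,0,0.07,0],
    [0,0,0,0.14,0],
    [0,0,0,0.2,0],
    [0,0,0,0.2,0],
  ],
)

```text
clock: 15.98
position: [0.5341, -0.0956, 0.134]
ee_rot: [-1.315, 1.028, -1.028]
force: [-1.3, -0.2, -0.5]
width: 0.006
```

```bash
python3 look.py .3 .235 13
```

```text
t 15.97 machine mm [ 24.7 -42.5 134. ] yawerr -0.0003 F [-1.3 -0.2 -0.5] w 0.01
```

View pics/c13.png

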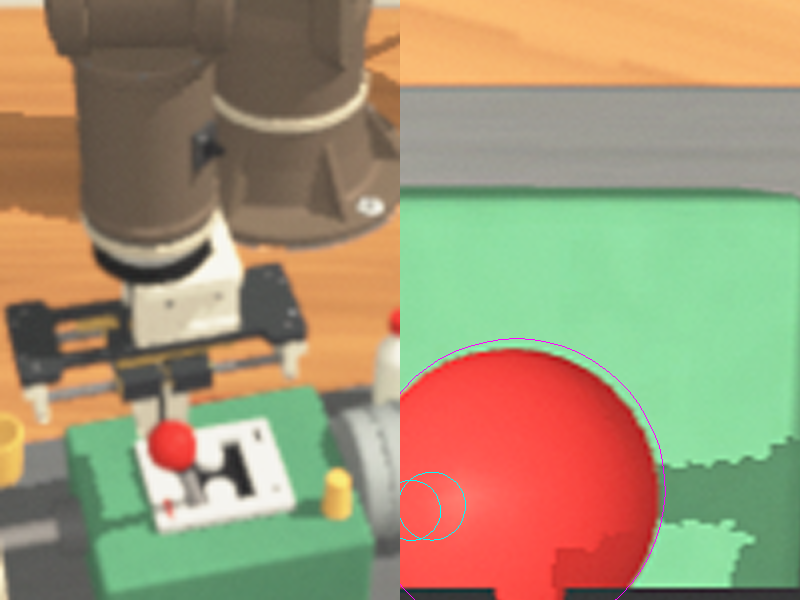

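Request:
send_rows(
  steps=[
    [0,0,0,0.05,0],
    [0,0,0,0.1,0],
    [0,0,0,0.1,0],
  ],
)

```text
clock: 16.45
position: [0.5351, -0.0954, 0.134]
ee_rot: [-1.315, 1.028, -1.028]
force: [-0.4, -0.7, -1.4]
width: 0.01
```

Request:
send_rows(
  steps=[
    [0,0,0,0.05,0],
    [0,0,0,0.05,0],
  ],
)

```text
clock: 16.7
position: [0.5355, -0.0952, 0.134]
ee_rot: [-1.315, 1.028, -1.028]
force: [-1.8, -0.9, -1.0]
width: 0.005
```

Request:
send_rows(
  steps=[
    [0,0,0,0.05,0],
    [0,0,0,0.05,0],
  ],
)

```text
clock: 16.95
position: [0.5359, -0.0951, 0.1339]
ee_rot: [-1.315, 1.028, -1.028]
force: [-0.4, -0.7, -1.3]
width: 0.005
```

Request:
send_rows(
  steps=[
    [0,0,0,0.05,0],
    [0,0,0,0.05,0],
  ],
)

```text
clock: 17.2
position: [0.5363, -0.095, 0.1339]
ee_rot: [-1.315, 1.028, -1.028]
force: [-0.9, -0.5, -2.3]
width: 0.005
```

```bash
python3 look.py .3 .235 14
```

```text
t 17.2 machine mm [ 27.  -42.5 133.9] yawerr -0.0002 F [-0.9 -0.5 -2.3] w 0.01
```

View pics/c14.png

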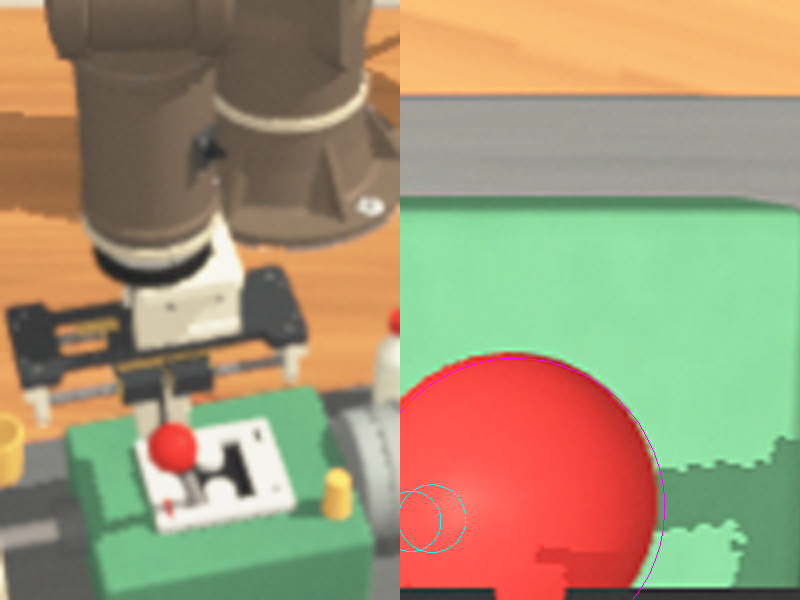

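Request:
send_rows(
  steps=[
    [0,0,0,0.04,0],
    [0,0,0,0.04,0],
  ],
)

```text
clock: 17.55
position: [0.5367, -0.0949, 0.1339]
ee_rot: [-1.315, 1.028, -1.028]
force: [-1.1, -0.3, -2.5]
width: 0.003
```

Request:
send_rows(
  steps=[
    [0,0,0,0.04,0],
    [0,0,0,0.04,0],
  ],
)

```text
clock: 17.8
position: [0.5371, -0.0948, 0.1339]
ee_rot: [-1.315, 1.028, -1.028]
force: [-2.2, 0.7, -1.3]
width: 0.008
```

```bash
python3 -c "
from st import *
for i in range(3): now(); imaging.get_image('top')"
```

```text
t 17.8 machine mm [ 27.9 -42.5 133.9] yawerr -0.0002 F [-2.2  0.7 -1.3] w 0.01
t 17.85 machine mm [ 27.9 -42.5 133.9] yawerr -0.0003 F [-3.1 -0.3 -1.8] w 0.0
t 17.9 machine mm [ 27.8 -42.5 133.9] yawerr -0.0003 F [-3.2 -0.2 -1.9] w 0.01
```

Request:
send_rows(
  steps=[
    [0,0,0,0.04,0],
    [0,0,0,0.04,0],
  ],
)

```text
clock: 18.2
position: [0.5375, -0.0947, 0.134]
ee_rot: [-1.315, 1.028, -1.028]
force: [-3.4, -0.5, -1.0]
width: 0.004
```

```bash
python3 -c "
from st import *
for i in range(3): now(); imaging.get_image('top')"
```

```text
t 18.2 machine mm [ 28.3 -42.5 134. ] yawerr -0.0003 F [-3.4 -0.5 -1. ] w 0.0
t 18.25 machine mm [ 28.3 -42.5 133.9] yawerr -0.0003 F [-3.  -1.4 -2.7] w 0.01
t 18.3 machine mm [ 28.3 -42.5 133.9] yawerr -0.0003 F [-3.8 -0.2 -3.2] w 0.01
```

Request:
send_rows(
  steps=[
    [0,0,0,0.05,0],
    [0,0,0,0.05,0],
  ],
)

```text
clock: 18.6
position: [0.538, -0.0946, 0.1339]
ee_rot: [-1.315, 1.028, -1.028]
force: [-3.3, -0.5, -2.3]
width: 0.007
```

```bash
python3 -c "
from st import *
for i in range(2): now(); imaging.get_image('top')"; python3 look.py .3 .235 15
```

```text
t 18.6 machine mm [ 28.8 -42.5 133.9] yawerr -0.0003 F [-3.3 -0.5 -2.3] w 0.01
t 18.65 machine mm [ 28.8 -42.5 134. ] yawerr -0.0003 F [-3.2 -0.9 -3. ] w 0.0
t 18.7 machine mm [ 28.8 -42.5 134. ] yawerr -0.0003 F [-2.3  0.  -2.6] w 0.0
```

View pics/c15.png

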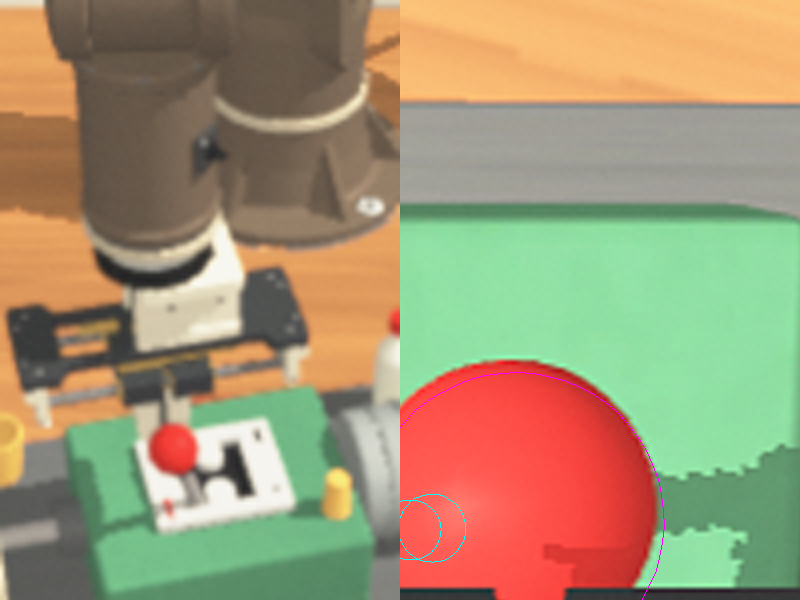

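Request:
send_rows(
  steps=[
    [0,0,0,-0.1,0],
    [0,0,0,-0.3,0],
    [0,0,0,-1.5,0],
    [0,0,0,-4.5,0],
    [0,0,0,-7.5,0],
    [0,0,0,-8.5,0],
    [0,0,0,-8.5,0],
  ],
)

```text
clock: 19.68
position: [0.4559, -0.1154, 0.1346]
ee_rot: [-1.314, 1.027, -1.03]
force: [0.1, -0.1, -0.8]
width: 0.008
```

```bash
cat > k.py <<'E'
from ov import *
import sys
n=sys.argv[1]
s=arm.observe(); now(); im=imaging.get_image("wrist"); cv2.imwrite(f"pics/w{n}.png",im)
h=cv2.cvtColor(im,cv2.COLOR_BGR2HSV)
m=(((h[...,0]<6)|(h[...,0]>172))&(h[...,1]>170)&(h[...,2]>60)).astype(np.uint8); m[236:]=0
nl,l,st,ce=cv2.connectedComponentsWithStats(m)
i=1+np.argmax(st[1:,4]); print(st[i],ce[i])
c=max(cv2.findContours((l==i).astype(np.uint8),cv2.RETR_EXTERNAL,cv2.CHAIN_APPROX_NONE)[0],key=len)[:,0].astype(float)
(xc,yc),r=cv2.minEnclosingCircle(c.astype(np.float32)); print(xc,yc,r)
# fit contour
T=np.eye(4);T[:3,:3]=tool(s);T[:3,3]=s["position"];M=T@imaging.camera_params("wrist")["mount"]
from scipy.spatial import cKDTree
t=cKDTree(c)
def outl(k):
    v=k-M[:3,3]; d=np.linalg.norm(v);v/=d; g1=np.cross(v,[1,0,0]);g1/=np.linalg.norm(g1);g2=np.cross(v,g1)
    r=.0179; rr=r*np.sqrt(1-(r/d)**2); cc=k-v*r*r/d
    return projw(s,[cc+rr*(np.cos(a)*g1+np.sin(a)*g2) for a in np.linspace(0,6.28,120)])
g=least_squares(lambda q:t.query(outl(m2w(P,knob(*q))[0]))[0],[.28,.23],loss="soft_l1"); print("fore,across",g.x,g.cost)
g3=least_squares(lambda q:t.query(outl(m2w(P,knob(q[0],q[1],q[2]))[0]))[0],[.28,.23,.18],loss="soft_l1",x_scale=[.01,.01,.001]); print("f,a,L",g3.x,g3.cost)
overlay(im,s,.3,.235,f"pics/o{n}.png",(230,30,400,170))
E
python3 k.py 16
```

```text
t 19.68 machine mm [-55.9 -42.9 134.6] yawerr -0.001 F [ 0.1 -0.1 -0.8] w 0.01
[ 233    0   84   71 4983] [274.97070038  31.16496087]
274.84930419921875 26.000295639038086 44.52973175048828
fore,across [0.3009415  0.22979502] 579.8015711399446
f,a,L [0.36959869 0.26071413 0.16024019] 341.47591027487977
```

View pics/o16.png

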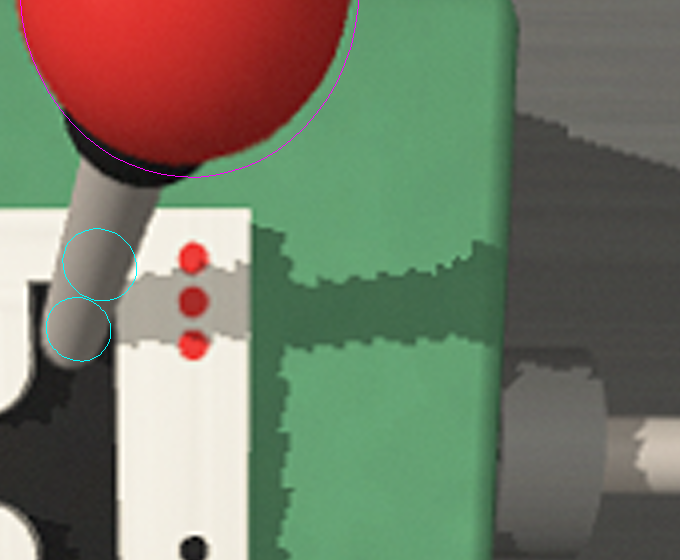

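Request:
send_rows(
  steps=[
    [0,0,-4,-1,0],
    [0,0,-8,-2,0],
    [0,0,-10,-2,0],
    [0,0,-10,-2,0],
  ],
)

```text
clock: 20.23
position: [0.4384, -0.1198, 0.2355]
ee_rot: [-1.313, 1.024, -1.03]
force: [0.5, -0.3, -0.4]
width: 0.004
```

```bash
python3 k.py 17
python3 - <<'E'
from wf import *
b=imaging.get_image('top'); cv2.imwrite('pics/t17.png',b)
b=imaging.get_image('scene'); cv2.imwrite('pics/s17.png',b)
cv2.imwrite('pics/s17c.png',cv2.resize(b[150:290,160:350],None,fx=4.2,fy=4.2,interpolation=cv2.INTER_CUBIC))
for f in (.25,.28,.3,.32): print(f,((proj('scene',m2w(P,knob(f,.235)))-[160,150]+.5)*4.2-.5).round(1))
E
```

```text
t 20.23 machine mm [-74.  -42.9 235.5] yawerr 0.0004 F [ 0.5 -0.3 -0.4] w 0.0
[ 254   17   49   54 2032] [277.82775591  43.49458661]
276.5 43.5 26.879459381103516
fore,across [0.30799726 0.22924347] 31.409983245952155
f,a,L [0.32886836 0.23780672 0.17439703] 12.279249783387147
0.25 [[347.3 290.1]]
0.28 [[349.6 297.1]]
0.3 [[351.1 301.8]]
0.32 [[352.7 306.6]]
```

View pics/o17.png

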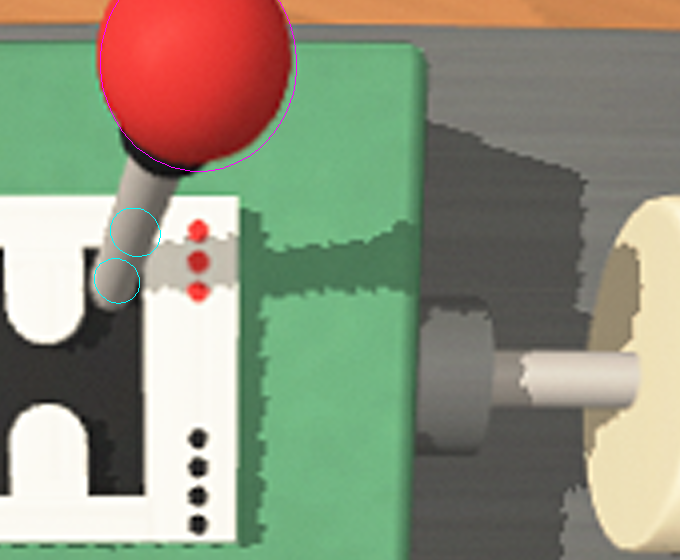

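View pics/s17c.png

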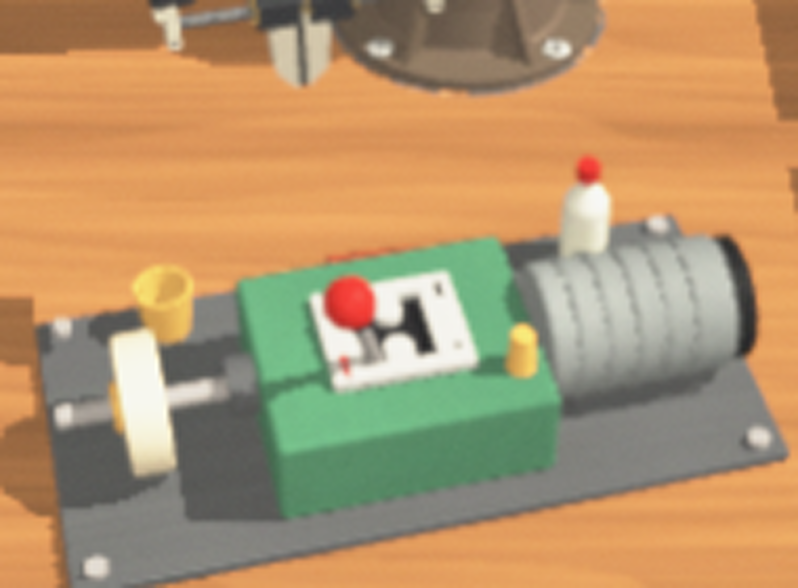

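Request:
send_rows(
  steps=[
    [0,0,-1,-3,0],
    [0,0,-2,-6,0],
    [0,0,-2,-8,0],
    [0,0,-2,-8,0],
    [0,0,-2,-8,0],
  ],
)

```text
clock: 21.0
position: [0.3591, -0.139, 0.2536]
ee_rot: [-1.315, 1.028, -1.027]
force: [0.3, -0.1, -0.1]
width: 0.005
```

Run:
```python
from st import *
now(); b=imaging.get_image('top'); cv2.imwrite('pics/t18.png',b)
d=cv2.absdiff(b,cv2.imread('pics/top0.png')).max(2); cv2.imwrite('pics/d18.png',cv2.hconcat([b[60:300,:400],cv2.merge([d]*3)[60:300,:400]]))
arm.sign_off(); now()
```

```text
t 21.0 machine mm [-155.5  -42.3  253.6] yawerr 0.0 F [ 0.3 -0.1 -0.1] w 0.01
the job is handed in; nothing more can be done
the job is handed in; nothing more can be done
```

View pics/d18.png

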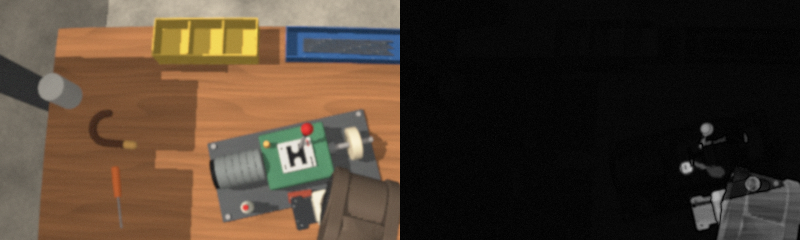

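The lever is in the third slot and the job is handed in at 21.0 s of the 53 s allowed. With the fingers closed I pushed it forward along the left lane to the crossing. From its left I pushed it across into the right lane, then forward to the stop, and drew the hand back and up.

**Last checks**
- **Fully home:** fore measured 0.308 rad in the wrist view and about 0.305 in the scene view, against the 0.30 stop. Across was about 0.23. The push force rose to about 3–4 N over the last few millimetres, then levelled off instead of climbing stiffly. So "home" rests mainly on the two camera views.
- **Knob down:** the fit gave a knob distance of 174 mm against 180, so there is no sign of it being raised. That fit is only good to a few millimetres. During the final creep there was about 2–3 N of vertical force, below the 8 N spring.
- **Everything else in place:** the last top picture shows only the lever, its shadow and the arm changed. The ferrule, oiler, screwdriver and cane are where they were. In that picture the arm covers part of the area near the polish bar and cup, and the jar was outside the area I compared. The cup looked unmoved in the scene picture before the final retreat.

**What disagreed:** the fingers end about 30–40 mm short of the reported TCP. My first pass forward therefore skimmed over the knob without moving the lever. I lowered the hand by that amount and repeated it.

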